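# Shut a sample case and hold it up level

## Task

A plaster sample lies in a hinged blue case that stands open on its stand. Swing the lid fully shut, edge to edge, while the case stays in the stand, then lift the closed case at least 10 cm clear of the stand and finish holding it in the gripper, level and steady in the air, with the sample still inside. Do not put it down or let go, and leave the cup and the two loose plaster pieces where they are.

Things in the scene. Friction and masses are not known exactly. Their poses are not given: they have to be found in the camera images.
- stand: Fixed stand. Origin: centre of underside, on the table; axes as the case's. Foot board 130 x 96 x 10 mm (x, y, z), narrow post, aluminium nest 44 mm wide in y, floor 40 mm above origin. Stops at both x ends, with corner lugs beside the case, rise 8 mm above the nest floor, reaching 37 mm out in y; for x from -37 to 37 mm the case's y sides are free down to 30 mm below its underside.
- case: Lower half of a loose blue clamshell case in the stand. Origin: centre of underside; x toward the hinge side, y along the hinge, z up; 90 x 60 x 24 mm (x, y, z). Shut: 90 x 60 x 40 mm, with flat upright side faces 60 mm apart in y to grip from above. With lid shut it balances near x = 0; about 0.27 to 0.45 kg in all. Starts 40 mm above the stand's origin, axes alike.
- case_hinge (a point): Middle of the hinge line, on the case at x = +45 mm, z = +24 mm of the case frame; the hinge runs along the case's y.
- lid (a joint): Lid angle, rad: 0 shut edge to edge, grows as the lid swings up and back to +x of the case; 1.57 upright, stop 1.75; starts 1.1 to 1.65. Stiff hinge: stays where left, about 1 N moves it; no latch. The lid is a shell 90 mm from hinge to front edge, 60 mm wide, 16 mm deep from the parting line to its flat outer face; shut, that face is 40 mm above the case's underside.
- lid_lip (a point): Tip end of the small thumb lip on the lid's front edge, away from the hinge: 95 mm from the hinge line, lip 22 mm wide, sticking out 7 mm, 3 mm thick.
- sample: Grey plaster test tile 62 x 50 x 18 mm lying in the case's lower half in a pocket 66 x 54 mm; origin at the centre of its underside, 3 mm above the case's origin. Its top lies 3 mm below the rim.
- cup: Bystander: translucent plastic cup, 95 mm across, 88 mm high, to the right of the stand; origin at the centre of its base. Loose; leave it alone.
- cast_sample_0: Bystander: white plaster tile 55 x 55 x 14 mm on the table to the left; origin at the centre of its underside. Loose; leave it alone.
- cast_sample_2: Bystander: pinkish plaster cube of 45 mm on the table to the left; origin at the centre of its underside. Loose; leave it alone.
Not all that is in view belongs to the job. Of the things that look like the case, the largest one is meant.

How it is judged (in metres and radians):
On the way, in this order (a step that is already met when the one before it is completed fails the run):
1. the lid is shut edge to edge while the case sits in its stand (value of joint lid below 0.035 rad and z of case in the frame of stand below 0.05 m and horizontal distance between case and stand below 0.01 m), for 0.2 s.
2. the shut case is lifted at least 10 cm clear of the stand in the gripper (value of joint lid below 0.05 rad and z of case in the frame of stand above 0.14 m and contact force between the fingers and case above 1 N), for 0.2 s.
At the end, for the whole second after the job is handed in: Case held by the fingers, 100 mm or more above the nest, off the stand, lid within 0.05 rad of shut, level within 0.12 rad, at rest (under 0.03 m/s, 0.15 rad/s), sample within 20 mm of the case origin, cup and two loose plaster pieces within 30 mm of their start (all of step 2 and angle between case's own z axis and vertical below 0.12 rad and linear speed of case below 0.03 m/s and angular speed of case below 0.15 rad/s and contact force between case and stand below 0.05 N and distance between sample and case below 0.02 m and distance of each of cup, cast_sample_0, cast_sample_2 from where it was at the start of the episode below 0.03 m); the arm keeps its last pose, push and grip.
It fails at once if a bystander (cup or loose plaster piece) is moved by more than 30 mm (distance of any of cup, cast_sample_0, cast_sample_2 from where it was at the start of the episode above 0.03 m).
It fails at once if the sample comes out of the case (distance between sample and case above 0.04 m).
It also fails if it takes over 51 s, if anything falls off the work surface, if the arm or the gripper's body presses on something with over 40 N, if the wrist force passes 120 N, or if a joint passes its speed limit or range.

## Robot

A 6-joint arm with a two-finger parallel gripper is mounted at the origin on a cart in front of the work surface, level with it; the furniture and walls round the work are solid. World frame = base frame: x ahead of the robot, y to its left, z up, the work surface at z = 0. Lengths are in mm, angles in rad, forces in N, time in s.
With the tool pointing down it reaches from about 300 to 775 mm from the base axis. Payload 14.6 kg.
Tool frame: the origin (TCP) lies on the centre line of the jaws, within the pads' length; the fingertips stand 8 mm ahead of it and the grasp point (between the pads) lies 11 mm behind it; z points along the fingers, y is the line along which they close (so a half turn about z gives the same grasp; the last joint's range is limited). The gripper opens to 94 mm and grips with 3 to 60 N. Pads are 16 mm wide; open, the fingers measure 119 mm over their backs; the gripper's body (75 mm by 177 mm) begins 78 mm behind the grasp point.
Start: joints at [-1.403, 0.3, 1.521, -0, 1.321, -0.067], TCP at [127.95, -534.9, 213.446] pointing down, gripper open.
Joint ranges: [-3.03, 3.03], [-0.79, 2.21], [0.23, 2.52], [-1.04, 4.18], [0, 3.07], [-2.55, 2.55]. Speed limits (rad/s): [2.22, 2.22, 2.57, 3.14, 3.14, 3.14].

## Interface

Orientations are given as [roll, pitch, yaw] about the fixed x, y, z axes, in that order (R = Rz(yaw) Ry(pitch) Rx(roll)).
In Python, from cell import manip gives the robot as it stands.
- The arm moves only by the tool jog_arm, never from a script. Its argument "rows" is one flat list of numbers, 7 for each row, row after row: the shift along the world's x, y, z in cm, then the turn, a rotation vector about the world's x, y, z in rad, then the closure, from 0 (fully open) to 1 (shut). In form: [dx, dy, dz, rx, ry, rz, fingers, dx, dy, dz, rx, ry, rz, fingers, ...]. A call has 1 to 20 rows; each row shifts and turns the commanded pose from where the row before left it; what a row does not reach is not made up. A row lasts 1/12 s, in which the tool goes at most 41.7 mm and 7.16 degrees, less where a joint would pass 70% of its speed; a pose out of reach is approached as far as the arm can. A call with a gripper value outside its range is refused whole. The fingers move at their own pace and stop on an object; "newtons" is the grip in N (left out, the last holds). Time passes only in rows, so rows that do not move let the fingers close. It gives the time, the measured TCP pose, the force, the opening and the grip force at its end, in the units of the state.
- manip.read_state(): the state, without advancing time (a new reading comes with each control period).
- manip.camera(name): name is "scene" or "top"; returns (picture, depth): 400x640x3 uint8, blue, green, red; 400x640 float32, mm along the optical axis (not along the pixel's ray), 0 where there is no reading.
- manip.camera_model(name): a dict with "K" (3x3 intrinsics, pixels), "R" (3x3) and "t" (3): a world point X has camera coordinates R X + t. Camera axes: x right, y down, z forward; pixel columns grow to the right and rows downward; lengths in mm; the calibration is good to about 2 mm. A picture is of the moment at which its call begins. camera_model takes no time and is no camera call.
- manip.sign_off(): hands the job in; it is judged then, once.
The state is a dict: "clock": time; "joints": joint angles; "qd": joint speeds; "effort": joint torques, N m; "eef_pos": TCP position; "eef_rot": TCP orientation; "wrist_force": force on the tool from outside, world axes, zero at the start; "moment": the same for the moment, N m; "finger_gap": finger opening in mm; "finger_force": force on a finger pad.
Only numpy, scipy, OpenCV 4.12 (cv2) and the standard library are available. Lean on these libraries where they do the work, as an engineer would, in place of code of your own. Each camera call takes 0.05 s, during which the arm holds its last target. There are 200 camera calls.

## Working session

There is one attempt and no reset: what is moved stays moved. The work goes in short steps, Python scripts to look and compute and a tool call to move; the robot and the scene stay as the last step left them, time stands still between calls to the robot, and variables do not carry over. Pictures are saved under pics/ and viewed, at most 10 in all, crops included, and the job is handed in when it is done.

Besides the shell and the picture viewer there is one more tool, called as name(argument=value, ...), one argument or row to a line, values as JSON. jog_arm: Moves the arm, as the interface text tells. Its arguments: {"type":"object","properties":{"rows":{"type":"array"},"newtons":{"type":"number"}},"required":["rows"]}

```bash
mkdir -p pics; cat > h.py <<'E'
import numpy as np,cv2
from cell import manip
def grab(n):
    p,d=manip.camera(n); m=manip.camera_model(n); return p,d,np.array(m["K"]),np.array(m["R"]),np.array(m["t"]).ravel()
def pts(d,K,R,t):
    v,u=np.indices(d.shape); X=np.stack([(u-K[0,2])/K[0,0]*d,(v-K[1,2])/K[1,1]*d,d],-1)
    return (X-t)@R
E
python3 - <<'E'
from h import *
for n in("scene","top"):
    p,d,K,R,t=grab(n); cv2.imwrite(f"pics/{n}0.png",p); np.savez(f"{n}0.npz",p=p,d=d,K=K,R=R,t=t); print(n,-R.T@t,R[2],K[0,0],(d>0).mean())
print(manip.read_state())
E
```

```text
scene [-258.09877987  628.50035082  939.28272889] [ 0.62220652 -0.47551455 -0.62188822] 418.07298085301164 0.970953125
top [ 369.48800233  -28.48862606 1242.01945709] [ 0.17959363  0.02233286 -0.98348735] 373.73382807508636 0.99609765625
{'clock': 0.1, 'joints': array([-1.40257771e+00,  3.00430477e-01,  1.52153534e+00, -1.58870953e-05,
        1.32067889e+00, -6.65653307e-02]), 'qd': array([-7.58896504e-05, -2.95727460e-03, -3.34918008e-04, -1.34641040e-03,
        4.14302527e-04,  3.19392681e-04]), 'effort': array([ 9.50006215e-04, -5.32644010e+01, -3.53284049e+01,  7.08943745e-02,
        2.34851689e-02, -4.87987643e-05]), 'eef_pos': array([ 127.92132696, -534.68102194,  212.9279498 ]), 'eef_rot': array([-3.14054191e+00, -5.46240348e-05,  2.34787859e-01]), 'wrist_force': array([-0.48521491,  0.01679309,  0.21984431]), 'moment': array([0.00591337, 0.02435715, 0.00559478]), 'finger_force': 0.0, 'finger_gap': 94.0890653432977}
```

View pics/scene0.png

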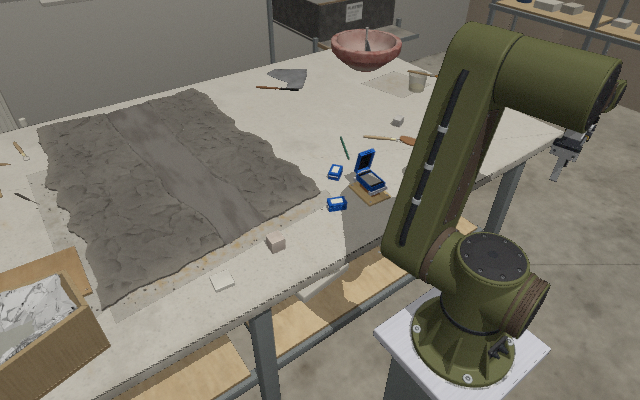

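View pics/top0.png

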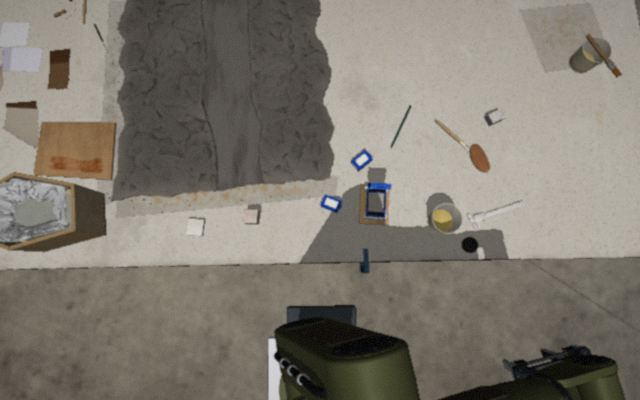

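Candidates for the case are the blue open case on the stand at scene (368,180) / top (377,202), a small blue box at scene (335,172) / top (362,160), and another at scene (337,204) / top (331,204). The first is the largest and stands on the wooden foot board, so I choose it. The cup is at top (445,218) and the loose pieces are at top (195,227) and (252,215).

```bash
python3 - <<'E'
from h import *
ims=[]
for n,(u,v) in(("scene",(368,180)),("top",(377,202))):
    z=np.load(n+"0.npz"); p,d=z["p"],z["d"]; P=pts(d,z["K"],z["R"],z["t"])
    ims.append(cv2.resize(p[v-40:v+40,u-40:u+40],(400,400),interpolation=cv2.INTER_CUBIC))
    hsv=cv2.cvtColor(p,cv2.COLOR_BGR2HSV); m=cv2.inRange(hsv,(100,110,40),(130,255,255))
    k,l,s,c=cv2.connectedComponentsWithStats(m)
    for i in range(1,k):
        if s[i,4]>15:
            Q=P[(l==i)&(d>0)]; print(n,s[i],np.percentile(Q,[2,50,98],axis=0).round().tolist())
    # table check
    print("table z", np.median(P[240:250,290:300,2] if n=="top" else P[150:160,330:340,2]))
    for nm,(a,b) in dict(cup=(447,205),t=(195,225),c=(252,213)).items():
        if n=="top": print(nm,P[b,a].round())
    if n=="scene":
        Q=P[(l==l[165,362])]
cv2.imwrite("pics/crop.png",np.hstack(ims))
E
```

```text
scene [354 149  31  43 373] [[520.0, -230.0, 43.0], [596.0, -182.0, 66.0], [621.0, -164.0, 156.0]]
scene [328 164  15  17 128] [[686.0, -191.0, -0.0], [706.0, -148.0, 24.0], [745.0, -125.0, 29.0]]
scene [327 196  20  16 189] [[544.0, -83.0, 1.0], [561.0, -48.0, 23.0], [596.0, -18.0, 30.0]]
table z -0.5684156838536121
top [352 150  20  20 123] [[690.0, -190.0, -2.0], [718.0, -160.0, 26.0], [750.0, -129.0, 31.0]]
top [367 183  24  12 165] [[593.0, -226.0, 17.0], [603.0, -194.0, 152.0], [638.0, -170.0, 159.0]]
top [321 195  20  17 129] [[547.0, -83.0, 10.0], [571.0, -53.0, 26.0], [599.0, -22.0, 32.0]]
top [366 206  19  11  56] [[522.0, -222.0, 46.0], [530.0, -188.0, 63.0], [552.0, -164.0, 67.0]]
top [361 250   7  22  79] [[352.0, -164.0, -113.0], [377.0, -159.0, 20.0], [419.0, -154.0, 29.0]]
table z -0.4956852262983061
cup [ 551. -415.   75.]
t [512. 400.  16.]
c [544. 205.  45.]
```

View pics/crop.png

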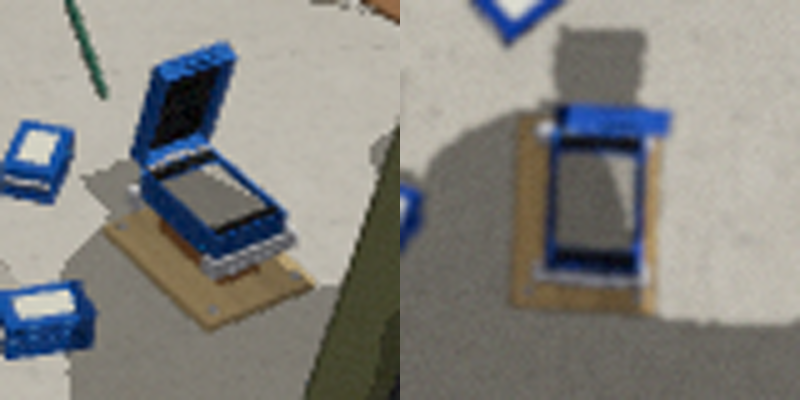

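The crop confirms the choice: the open blue case is in its aluminium nest on the brown board, and the lid is hinged on the far (+x) side and nearly upright. Next I measure centre, yaw and lid angle.

```bash
cat >> h.py <<'E'
def ray(uv,z,K,R,t):
    uv=np.asarray(uv,float).reshape(-1,2); D=np.c_[(uv-K[[0,1],[2,2]])/K[[0,1],[0,1]],np.ones(len(uv))]@R
    C=-R.T@t; return C+D*((z-C[2])/D[:,2])[:,None]
E
python3 - <<'E'
from h import *
allb=[]
for n in("scene","top"):
    z=np.load(n+"0.npz"); p,d,K,R,t=[z[k] for k in("p","d","K","R","t")]; P=pts(d,K,R,t)
    hsv=cv2.cvtColor(p,cv2.COLOR_BGR2HSV)
    box=(abs(P[...,0]-575)<120)&(abs(P[...,1]+194)<70)
    m=(cv2.inRange(hsv,(8,60,40),(25,255,255))>0)&box&(P[...,2]<22)&(P[...,2]>-5)
    k,l,s,c=cv2.connectedComponentsWithStats(m.astype(np.uint8)); 
    v,u=np.nonzero(m); X=ray(np.c_[u,v],10,K,R,t)[:,:2]; allb.append(X)
    print(n,"board",len(X),np.median(P[m][:,2]),cv2.minAreaRect(X.astype(np.float32)))
    b=(cv2.inRange(hsv,(100,90,30),(130,255,255))>0)&(d>0)&box
    rim=b&(abs(P[...,2]-63)<6); lid=b&(P[...,2]>75)
    v,u=np.nonzero(rim); X=ray(np.c_[u,v],64,K,R,t)[:,:2]
    print(" rim",len(X),np.median(P[rim][:,2]),cv2.minAreaRect(X.astype(np.float32)))
    Q=P[lid]
    for a in range(75,165,10):
        w=Q[(Q[:,2]>=a)&(Q[:,2]<a+10)]
        if len(w)>3: print("  lid z",a+5,len(w),"x",np.percentile(w[:,0],[5,50,95]).round(),"y",np.percentile(w[:,1],[3,97]).round())
print(cv2.minAreaRect(np.vstack(allb).astype(np.float32)))
E
```

```text
scene board 404 9.13287095411794 ((563.51171875, -191.2784423828125), (98.48779296875, 135.41653442382812), 87.10359191894531)
 rim 131 61.866284913443295 ((572.38525390625, -194.05641174316406), (66.26957702636719, 115.62686157226562), 80.39029693603516)
  lid z 80 11 x [608. 614. 623.] y [-229. -171.]
  lid z 90 15 x [607. 614. 624.] y [-231. -170.]
  lid z 100 14 x [606. 610. 620.] y [-231. -169.]
  lid z 110 12 x [601. 607. 617.] y [-228. -168.]
  lid z 120 16 x [599. 607. 616.] y [-230. -168.]
  lid z 130 18 x [596. 603. 611.] y [-229. -169.]
  lid z 140 15 x [596. 603. 611.] y [-223. -169.]
  lid z 150 53 x [592. 598. 608.] y [-227. -169.]
  lid z 160 14 x [590. 593. 605.] y [-209. -177.]
top board 388 9.30150873467698 ((568.0126342773438, -195.024658203125), (96.609375, 129.63650512695312), 84.7327651977539)
 rim 123 63.01799391231351 ((568.0172119140625, -194.43907165527344), (59.29369354248047, 90.1766128540039), 82.84284210205078)
  lid z 130 6 x [603. 610. 615.] y [-193. -170.]
  lid z 150 78 x [594. 600. 610.] y [-224. -171.]
  lid z 160 28 x [593. 602. 608.] y [-226. -170.]
((564.5321044921875, -192.89303588867188), (100.19805908203125, 136.9890899658203), 84.7608642578125)
```

The case centre is about (568,-195), yaw about -0.107 and rim height about 63 mm. The lid angle is about 1.35 rad, with its top edge at z of about 156. The 59x90 rim and the 97x130 board from the top view match the given sizes. I go behind the lid with the fingers closed.

jog_arm(
  rows=[2.55,1.66,0.1,0,0,-0.017,1,2.55,1.66,0.1,0,0,-0.017,1,2.55,1.66,0.1,0,0,-0.017,1,2.55,1.66,0.1,0,0,-0.017,1,2.55,1.66,0.1,0,0,-0.017,1,2.55,1.66,0.1,0,0,-0.017,1,2.55,1.66,0.1,0,0,-0.017,1,2.55,1.66,0.1,0,0,-0.017,1,2.55,1.66,0.1,0,0,-0.017,1,2.55,1.66,0.1,0,0,-0.017,1,2.55,1.66,0,0,0,-0.017,1,2.55,1.66,0,0,0,-0.017,1,2.55,1.66,0,0,0,-0.017,1,2.55,1.66,0,0,0,-0.017,1,2.55,1.66,0,0,0,-0.017,1,2.55,1.66,0,0,0,-0.017,1,2.55,1.66,0,0,0,-0.017,1,2.55,1.66,0,0,0,-0.017,1,2.55,1.66,0,0,0,-0.017,1,2.55,1.66,0,0,0,-0.02,1],
  newtons=30,
)

```text
clock: 1.77
eef_pos: [639.0, -201.8, 223.0]
eef_rot: [-3.141, 0.001, -0.109]
wrist_force: [0.3, -0.5, -0.2]
finger_gap: 0.6
finger_force: 0.0
```

jog_arm(
  rows=[0,0,-2,0,0,0,1,0,0,-2,0,0,0,1,0,0,-2,0,0,0,1,0,0,-1.4,0,0,0,1,0,0,-1,0,0,0,1,0,0,0,0,0,0,1],
)

```text
clock: 2.27
eef_pos: [637.1, -202.6, 136.9]
eef_rot: [-3.141, 0.004, -0.108]
wrist_force: [0.6, 1.2, -0.7]
finger_gap: -0.1
finger_force: 0.0
```

```bash
python3 - <<'E'
from h import *
ims=[]
for n,(u,v) in(("scene",(368,175)),("top",(377,200))):
    p=grab(n)[0]; ims.append(cv2.resize(p[v-40:v+40,u-40:u+40],(400,400),interpolation=cv2.INTER_CUBIC))
cv2.imwrite("pics/behind.png",np.hstack(ims))
E
```

```text
(no output)
```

View pics/behind.png

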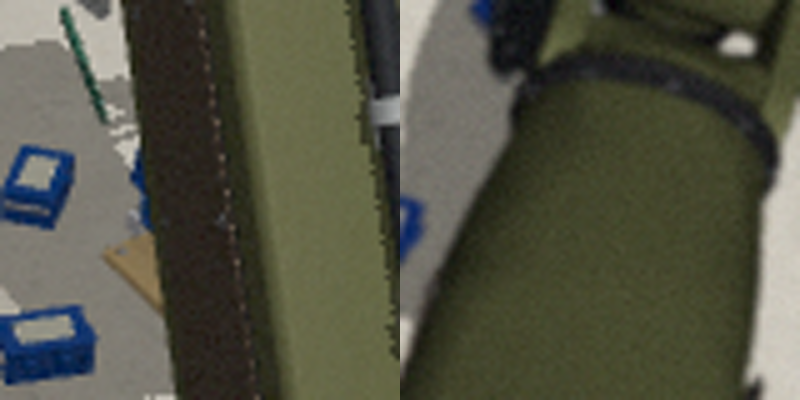

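The arm now hides the case in both views, so I follow the computed arc and watch the force.

jog_arm(
  rows=[-0.78,0.08,0,0,0,0,1,-0.78,0.08,0,0,0,0,1,-0.5,0.05,0,0,0,0,1,-0.5,0.05,-0.05,0,0,0,1,-0.65,0.07,-0.14,0,0,0,1,-0.65,0.07,-0.17,0,0,0,1,-0.6,0.07,-0.25,0,0,0,1,-0.6,0.06,-0.3,0,0,0,1,-0.55,0.06,-0.38,0,0,0,1,-0.53,0.06,-0.41,0,0,0,1,-0.46,0.05,-0.48,0,0,0,1,-0.44,0.05,-0.51,0,0,0,1],
)

```text
clock: 3.37
eef_pos: [567.0, -195.3, 112.0]
eef_rot: [-3.142, 0.0, -0.108]
wrist_force: [0.4, 0.2, 0.3]
finger_gap: 0.6
finger_force: 0.2
```

jog_arm(
  rows=[-0.34,0.04,-0.56,0,0,0,1,-0.34,0.04,-0.58,0,0,0,1,-0.22,0.02,-0.62,0,0,0,1,-0.22,0.02,-0.54,0,0,0,1,0,0,0,0,0,0,1],
)

```text
clock: 3.78
eef_pos: [556.0, -194.1, 88.7]
eef_rot: [-3.141, 0.0, -0.108]
wrist_force: [-0.0, -0.6, 0.3]
finger_gap: 0.5
finger_force: 0.0
```

Tip is nominally at z 81. I press slowly until the force rises.

jog_arm(
  rows=[0,0,-0.1,0,0,0,1,0,0,-0.1,0,0,0,1,0,0,-0.1,0,0,0,1,0,0,0,0,0,0,1],
)

```text
clock: 4.12
eef_pos: [556.5, -194.2, 88.0]
eef_rot: [3.141, -0.0, -0.108]
wrist_force: [-6.7, 3.0, 16.1]
finger_gap: 0.5
finger_force: 7.7
```

jog_arm(
  rows=[0,0,0,0,0,0,1,0,0,0,0,0,0,1,0,0,0,0,0,0,1,0,0,0.5,0,0,0,1,0,0,2.5,0,0,0,1,0,0,3.5,0,0,0,0,0,0,3.5,0,0,0,0,0,0,2.5,0,0,0,0,-1.5,-2.5,0,0,0,0,0,-1.5,-2.5,0,0,0,0,0,-1.5,-2.5,0,0,0,0,0,-1.5,-2.5,0,0,0,0,0,-1.5,-2.5,0,0,0,0,0,-1.5,-2.5,0,0,0,0,0,-1.5,-2.5,0,0,0,0,0,-1.5,-2.5,0,0,0,0,0,-1.5,-2.5,0,0,0,0,0,-1.5,-2.5,0,0,0,0,0],
)

```text
clock: 5.62
eef_pos: [405.5, -445.3, 211.6]
eef_rot: [-3.142, -0.0, -0.108]
wrist_force: [0.2, 0.7, -0.5]
finger_gap: 83.7
finger_force: 0.0
```

```bash
python3 - <<'E'
from h import *
ims=[]
for n,(u,v) in(("scene",(368,180)),("top",(377,202))):
    p,d,K,R,t=grab(n); P=pts(d,K,R,t); ims.append(cv2.resize(p[v-40:v+40,u-40:u+40],(400,400),interpolation=cv2.INTER_CUBIC))
    hsv=cv2.cvtColor(p,cv2.COLOR_BGR2HSV); box=(abs(P[...,0]-575)<80)&(abs(P[...,1]+194)<50)
    b=(cv2.inRange(hsv,(100,80,30),(130,255,255))>0)&(d>0)&box&(P[...,2]>74)
    v,u=np.nonzero(b); X=ray(np.c_[u,v],80,K,R,t)[:,:2]; Q=P[b]
    A=np.c_[Q[:,:2]-[568,-195],np.ones(len(Q))]; print(n,len(Q),"plane",np.linalg.lstsq(A,Q[:,2],rcond=None)[0],cv2.minAreaRect(X.astype(np.float32)))
cv2.imwrite("pics/shut.png",np.hstack(ims))
s=manip.read_state();print(s["clock"],s["eef_pos"],s["finger_gap"])
E
```

```text
scene 199 plane [ 1.12750618e-03 -7.12680831e-04  7.88565809e+01] ((563.1807861328125, -193.7510223388672), (64.49430847167969, 95.35640716552734), 85.34223175048828)
top 324 plane [-1.06776770e-03 -1.25437122e-02  7.95072521e+01] ((567.99267578125, -195.7034149169922), (58.562747955322266, 90.9276123046875), 84.91639709472656)
5.7167 [ 404.22311473 -446.97316044  211.19852644] 91.76010726423479
```

View pics/shut.png

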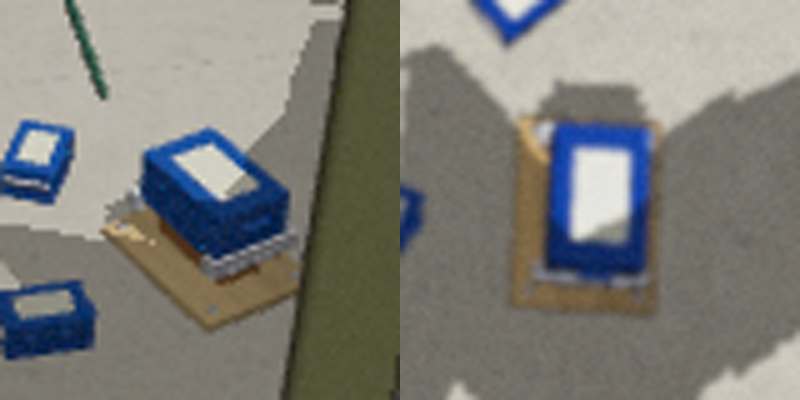

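The picture shows the case shut flat in its nest, with its top at scene (213,165 in the crop), height about 79.5 and no slope. The centre is (568,-195.5) and the yaw about -0.09. I go over it with the gripper open.

jog_arm(
  rows=[1.63,2.51,0,0,0,0.0015,0,1.63,2.51,0,0,0,0.0015,0,1.63,2.51,0,0,0,0.0015,0,1.63,2.51,0,0,0,0.0015,0,1.63,2.51,0,0,0,0.0015,0,1.63,2.51,0,0,0,0.0015,0,1.63,2.51,0,0,0,0.0015,0,1.63,2.51,0,0,0,0.0015,0,1.63,2.51,0,0,0,0.0015,0,1.63,2.51,0,0,0,0.0015,0,0,0,-2.5,0,0,0,0,0,0,-2.5,0,0,0,0,0,0,-2.0,0,0,0,0,0,0,-1.0,0,0,0,0,0,0,-0.3,0,0,0,0,0,0,0,0,0,0,0],
)

```text
clock: 7.05
eef_pos: [569.4, -192.9, 128.6]
eef_rot: [-3.141, 0.0, -0.093]
wrist_force: [0.1, -0.2, -0.0]
finger_gap: 94.1
finger_force: 0.0
```

jog_arm(
  rows=[-0.14,-0.24,0,0,0,0,0,0,0,-1.5,0,0,0,0,0,0,-1.5,0,0,0,0,0,0,-1.5,0,0,0,0,0,0,-1.3,0,0,0,0,0,0,-1.0,0,0,0,0,0,0,-0.6,0,0,0,0,0,0,-0.36,0,0,0,0,0,0,0,0,0,0,0],
)

```text
clock: 7.8
eef_pos: [567.9, -195.6, 50.7]
eef_rot: [-3.141, 0.0, -0.093]
wrist_force: [-0.8, 0.3, -0.2]
finger_gap: 94.1
finger_force: 0.0
```

jog_arm(
  rows=[0,0,0,0,0,0,0.25,0,0,0,0,0,0,0.35,0,0,0,0,0,0,0.5,0,0,0,0,0,0,1,0,0,0,0,0,0,1,0,0,0,0,0,0,1,0,0,0,0,0,0,1,0,0,0,0,0,0,1,0,0,0,0,0,0,1,0,0,0,0,0,0,1],
  newtons=40,
)

```text
clock: 8.63
eef_pos: [568.0, -195.6, 51.1]
eef_rot: [3.142, -0.0, -0.093]
wrist_force: [-1.1, 0.6, 3.5]
finger_gap: 59.8
finger_force: 40.0
```

Gap 59.8 mm at 40 N matches the 60 mm case. I lift gently.

jog_arm(
  rows=[0,0,0.1,0,0,0,1,0,0,0.3,0,0,0,1,0,0,0.5,0,0,0,1,0,0,0.8,0,0,0,1,0,0,1,0,0,0,1,0,0,1,0,0,0,1,0,0,1,0,0,0,1,0,0,1,0,0,0,1,0,0,1,0,0,0,1,0,0,1,0,0,0,1,0,0,1,0,0,0,1,0,0,1,0,0,0,1,0,0,1,0,0,0,1,0,0,1,0,0,0,1,0,0,1,0,0,0,1,0,0,1,0,0,0,1,0,0,0.8,0,0,0,1,0,0,0.5,0,0,0,1,0,0,0.2,0,0,0,1,0,0,0,0,0,0,1],
)

```text
clock: 10.3
eef_pos: [568.0, -195.6, 203.2]
eef_rot: [3.142, -0.0, -0.093]
wrist_force: [-0.3, 0.5, -3.0]
finger_gap: 59.4
finger_force: 40.0
```

```bash
python3 - <<'E'
from h import *
ims=[]
for n,(u,v) in(("scene",(368,150)),("top",(377,202))):
    p,d,K,R,t=grab(n); ims.append(cv2.resize(p[v-60:v+60,u-60:u+60],(400,400),interpolation=cv2.INTER_CUBIC))
cv2.imwrite("pics/lift.png",np.hstack(ims))
E
```

```text
(no output)
```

View pics/lift.png

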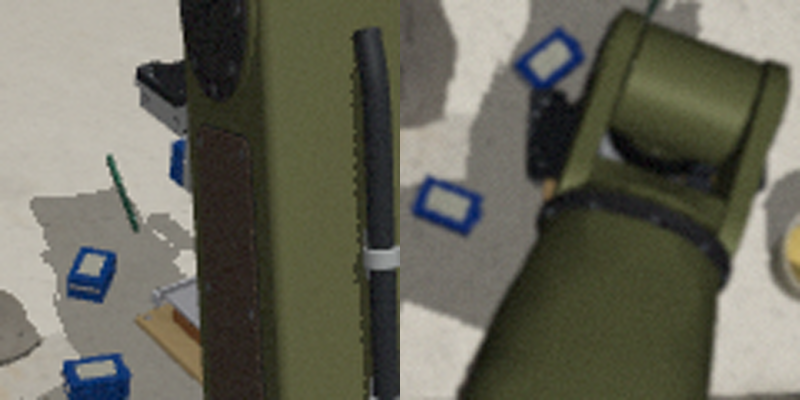

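The nest is empty and the wrist carries about 3 N, but the arm hides the case. I swing it gently left, into clear air, so the camera can check that it is level and shut.

jog_arm(
  rows=[0,0.3,0,0,0,0,1,0,0.7,0,0,0,0,1,-0.2,1.2,0,0,0,0,1,-0.2,1.5,0,0,0,0,1,-0.2,1.5,0,0,0,0,1,-0.2,1.5,0,0,0,0,1,-0.2,1.5,0,0,0,0,1,-0.2,1.5,0,0,0,0,1,-0.2,1.5,0,0,0,0,1,-0.2,1.5,0,0,0,0,1,-0.2,1.5,0,0,0,0,1,-0.2,1.5,0,0,0,0,1,-0.2,1.5,0,0,0,0,1,-0.2,1.5,0,0,0,0,1,-0.2,1.5,0,0,0,0,1,0,1.2,0,0,0,0,1,0,0.7,0,0,0,0,1,0,0.3,0,0,0,0,1,0,0,0,0,0,0,1,0,0,0,0,0,0,1],
)

```text
clock: 12.07
eef_pos: [542.0, 28.2, 202.9]
eef_rot: [3.141, 0.0, -0.093]
wrist_force: [0.1, 0.2, -3.1]
finger_gap: 60.0
finger_force: 40.0
```

```bash
python3 - <<'E'
from h import *
X=manip.read_state()["eef_pos"]; ims=[]
for n in("scene","top"):
    p,d,K,R,t=grab(n); c=K@(R@X+t); u,v=(c[:2]/c[2]).astype(int); print(n,u,v); ims.append(cv2.resize(p[v-40:v+40,u-40:u+40],(400,400),interpolation=cv2.INTER_CUBIC))
cv2.imwrite("pics/left.png",np.hstack(ims))
E
```

```text
scene 322 171
top 303 204
```

View pics/left.png

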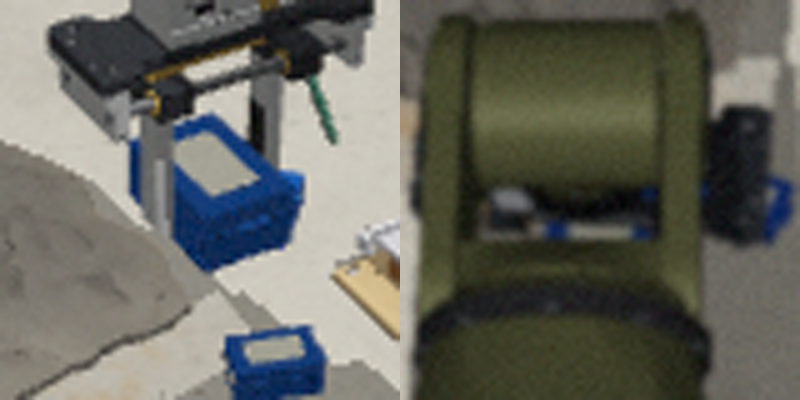

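The case is clearly visible at scene (322,171): shut and held between the fingers. I check its level numerically.

```bash
python3 - <<'E'
from h import *
X=manip.read_state()["eef_pos"]; p,d,K,R,t=grab("scene"); P=pts(d,K,R,t)
hsv=cv2.cvtColor(p,cv2.COLOR_BGR2HSV); b=(abs(P[...,0]-X[0])<48)&(abs(P[...,1]-X[1])<27)&(abs(P[...,2]-X[2]-29)<9)&(d>0)
Q=P[b]
for _ in range(3):
    A=np.c_[Q[:,:2]-X[:2],np.ones(len(Q))]; s=np.linalg.lstsq(A,Q[:,2],rcond=None)[0]; r=Q[:,2]-A@s; print(len(Q),s,r.std()); Q=Q[abs(r)<2*r.std()]
s=manip.read_state(); print(s["clock"],s["finger_force"],np.abs(s["qd"]).max(),s["wrist_force"])
E
```

```text
309 [ 1.04876709e-02 -1.90388136e-02  2.30901873e+02] 2.068042284300454
291 [ 1.85491908e-03 -1.26068171e-02  2.31125429e+02] 1.5490792959678246
275 [-4.85252360e-04 -9.20433884e-03  2.31175895e+02] 1.331450375374789
12.2167 39.990981286391616 0.0012253268173754261 [ 0.35751767  0.29106925 -2.47519989]
```

The slope is under 0.01 rad and the top is at z 231, which puts the underside about 191 mm up, or 151 mm above the nest. The arm is at rest, so I hand it in.

```bash
python3 -c "
from cell import manip
print(manip.sign_off())"
```

```text
the job is handed in; nothing more can be done
None
```

I shut the lid flat while the case was in the stand, lifted the case about 15 cm above the nest, and handed the job in at about 12 s with it held level and still; the verdict was not shown, and I did not re-measure the sample, cup or loose pieces at the end.

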